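# Clamp a specimen tin with the cam lever of a sliding jaw

## Robot

A 7-joint arm with a two-finger parallel gripper is mounted at the origin on the work surface. World frame = base frame: x ahead of the robot, y to its left, z up, the work surface at z = 0. Lengths are in m, angles in rad, forces in N, time in s.
With the tool pointing down it reaches from about 0.425 to 0.95 m from the base axis. Payload 4.7 kg.
Tool frame: the origin (TCP) lies midway between the tips of the shut fingers; the grasp point (between the pads) lies 19 mm behind it (env.grasp_offset is the distance from the TCP to the grasp point, in m); z points along the fingers, y is the line along which they close (so a half turn about z gives the same grasp; the last joint's range is limited). The gripper opens to 87 mm and grips with 3 to 60 N. Pads are 19 mm wide; open, the fingers measure 117 mm over their backs; the gripper's body (75 mm by 190 mm) begins 51 mm behind the grasp point.
Start: joints at [-1.177, 0.469, -0.049, 1.532, 0.024, 1.141, -0.082], TCP at [0.277, 0.616, 0.223] pointing down, gripper open.
Joint ranges: [-2.59, 2.59], [-0.33, 1.99], [-1.39, 1.29], [0.1, 2.45], [-1.04, 4.18], [0.21, 1.99], [-2.66, 2.66]. Speed limits (rad/s): [2.57, 2.57, 3.14, 3.14, 3.14, 3.14, 3.14].

## Interface

Orientations are given as a unit quaternion [w, x, y, z].
In Python, from rig import env gives the robot as it stands.
- The arm moves only by the tool apply_moves, never from a script. Its argument "increments" is a list of rows, each a list of 5 numbers: the shift along the tool's x, y, z in mm, then the turn about the tool's z in degrees, then the finger opening in mm, from 0 to 87. A call has 1 to 8 rows; each row is the pose to reach, as a shift and turn from the pose commanded when the call began, along the tool's axes at that moment; what a row does not reach only later rows make up. A row lasts 1/8 s, in which the tool goes at most 62.5 mm and 10.7 degrees, less where a joint would pass 70% of its speed; a pose out of reach is approached as far as the arm can. A call with a gripper value outside its range is refused whole. The fingers move at their own pace and stop on an object; "grip_force" is the grip in N (left out, the last holds). Time passes only in rows, so rows that repeat a pose let the fingers close. It gives the time, the measured TCP pose, the force, the opening and the grip force at its end, in the units of the state.
- env.get_obs(): the state, without advancing time (a new reading comes with each control period).
- env.get_image(name): name is "side" or "top" or "wrist"; returns a dict with "img" (400x640x3 uint8, red, green, blue), "range_z" (400x640 float32, m along the optical axis (not along the pixel's ray), 0 where there is no reading), "mtx" (3x3 intrinsics, pixels), "pose" (4x4, takes a point from camera to world coordinates). Camera axes: x right, y down, z forward; pixel columns grow to the right and rows downward; lengths in m; the calibration is good to about 2 mm. A picture is of the moment at which its call begins.
- env.hand_in(): hands the job in; it is judged then, once.
The state is a dict: "t": time; "joints": joint angles; "qvel": joint speeds; "tau": joint torques, N m; "ee_pos": TCP position; "ee_rot": TCP orientation; "wrist_force": force on the tool from outside, world axes, zero at the start; "moment": the same for the moment, N m; "finger_gap": finger opening in m; "finger_force": force on a finger pad.
Only numpy, scipy, OpenCV 4.12 (cv2) and the standard library are available. Lean on these libraries where they do the work, as an engineer would, in place of code of your own. Each camera call takes 0.05 s, during which the arm holds its last target. There are 200 camera calls.

## Task

Clamp the specimen tin on the bed: slide the jaw up by its push plate until its pad pushes the tin home against the end stop and bears on it lightly, then flip the cam lever over so that it snaps past centre and lies down against its stop, leaving the tin firmly clamped. The tin is thin, so go by feel: no more than a light touch (about 3 to 5 N) from the jaw before the lever is closed, and never force the lever or the jaw; leave everything else on the table alone.

Things in the scene. Friction and masses are not known exactly. Their poses are not given: they have to be found in the camera images.
- bed: Clamping bed: dark steel plate 300 x 100 x 12 mm fixed flat on the table. Origin: centre of its underside. x runs along it from the sliding grey jaw to the end stop (away from the robot, within about 0.5 rad), y across, z up. Two steel rails (10 mm wide, 10 mm above the plate, inner faces 30 mm either side of the middle line) run from x = +40 to +125 mm and guide the tin.
- end_stop: Grey upright block at the far end of the bed, 80 mm wide, 45 mm high. Origin: on the bed's top surface (12 mm above the bed's origin), at the middle of the face that the tin is pressed against; axes parallel to the bed's. That face is at bed x = +125 mm and looks to bed -x.
- specimen: The tin to clamp: thin aluminium can filled level with hard black bitumen, 56 mm across, 45 mm high, about 0.25 kg, loose on the bed between the rails (2 mm play each side), 5 to 25 mm short of the end stop. Slides with about 1.5 N. Origin: centre of its underside, z up; 28 mm from the stop's face when home.
- jaw_push (a point): Centre of the rear face of the jaw's push plate: upright grey plate 44 mm wide, 10 mm thick, from 2 to 32 mm above the bed's top; the point is 18 mm above the bed's top, 65 mm behind the lever pivot. The face looks to bed -x; bed axes. The jaw slides along bed x only (up to 62 mm) with a steady drag of about 16 N and stays where left (it may give back 1 mm as the lever swings).
- jaw_nose (a point): Middle of the jaw's front face, 23 mm in front of the pivot, 22 mm above the bed's top. Here a screw with a black rubber pad (26 mm across) comes out; the pad's face is about 27 mm in front of this point with the lever open, but up to 9 mm more or less as the last user left the screw: unmeasured, found only by feel or sight. Pressed, the pad yields 1 mm per 3.5 N.
- pivot (a point): The axis of the cam lever on the jaw, on the bed's middle line, 43 mm above the bed's top surface; the axis lies along bed y; axes parallel to the bed's. It travels with the jaw.
- lever_end (a point): Free end of the steel cam lever, on its middle line, 90 mm from the pivot. The lever is a flat bar 12 mm thick and 15 mm wide, its last 34 mm widened to 24 mm (across the bed). Swing resistance up to about 7 N at 72 mm from the pivot.
- lever (a joint): Lever angle, rad. 0: open, leaning 0.35 from upright towards the end stop (found there). Grows as it swings up, over and back, away from the stop; upright at 0.35; at 1.92 level against its stop, pointing to bed -x, 5 mm above the push plate. Until dead centre, about 1.5, it springs back open if let go; beyond, it snaps on by itself and stays. Closing pushes the pad out 2.1 mm.
- spare_tin: Bystander: another filled tin of the same kind (56 mm across, 45 mm high), standing on the table beside the bed. Origin: centre of its underside.
- weight: Bystander: a brass weight 38 mm across, 56 mm high, beside the bed. Origin: centre of its underside.
- spatula: Bystander: a spatula 190 mm long lying on the table beside the bed. Origin: middle of its underside.
- wrench: Bystander: a wrench 150 mm long lying on the table. Origin: middle of its underside.
- jar: Bystander: a jar 54 mm across, 75 mm high, with black cap. Origin: centre of its underside.
- collar: Bystander: a steel ring 62 mm across, 22 mm high, lying flat. Origin: centre of its underside.

How it is judged:
By the outcome, as a careful person would: the job done as asked, in the order asked, and still so for the second after the job is handed in, with the robot touching nothing.
It also fails if it takes over 72 s, if anything falls off the work surface, if the arm or the gripper's body presses on something with over 40 N, if the wrist force passes 120 N, or if a joint passes its speed limit or range.

## Working session

There is one attempt and no reset: what is moved stays moved. The work goes in short steps, Python scripts to look and compute and a tool call to move; the robot and the scene stay as the last step left them, time stands still between calls to the robot, and variables do not carry over. Pictures are saved under pics/ and viewed, at most 10 in all, crops included, and the job is handed in when it is done.

Besides the shell and the picture viewer there is one more tool, called after "Emit:" by a JSON object that holds its "op" and its "data", one argument or row to a line. apply_moves: Moves the arm, as the interface text tells. Its arguments: {"type":"object","properties":{"increments":{"type":"array"},"grip_force":{"type":"number"}},"required":["increments"]}

```bash
mkdir -p pics
cat > h.py <<'E'
from rig import env
import numpy as np, cv2
def snap(n,f):
    d=env.get_image(n); cv2.imwrite('pics/'+f+'.png',d['img'][:,:,::-1]); np.savez('pics/'+f+'.npz',**d); return d
def pt(d,u,v):
    z=float(d['range_z'][v,u]); K=d['mtx']; p=np.array([(u-K[0,2])/K[0,0]*z,(v-K[1,2])/K[1,1]*z,z,1]); return (d['pose']@p)[:3]
E
python3 - <<'E'
from h import *
snap('top','top1'); snap('side','side1'); o=env.get_obs(); print(o)
E
```

```text
{'t': 0.1, 'joints': array([-1.17691411,  0.46936144, -0.04858113,  1.53354433,  0.02409656,
        1.14097425, -0.08227148]), 'qvel': array([-0.00076434, -0.0012231 , -0.00077215, -0.00395893,  0.00130801,
       -0.00137439,  0.00151153]), 'tau': array([ 8.58853127e-04, -5.09168136e+01, -8.09611031e-02, -2.36832100e+01,
       -6.14401256e-02,  3.43797484e-02,  5.90001946e-05]), 'ee_pos': array([0.27673323, 0.61509848, 0.22161664]), 'ee_rot': array([-1.49076169e-04,  2.09799093e-01,  9.77744147e-01, -8.37871285e-04]), 'wrist_force': array([-0.32944391, -0.05345759, -1.07451245]), 'moment': array([ 0.007732  , -0.01916742, -0.02743644]), 'finger_force': 0.0, 'finger_gap': 0.08687082775450139}
```

View pics/top1.png

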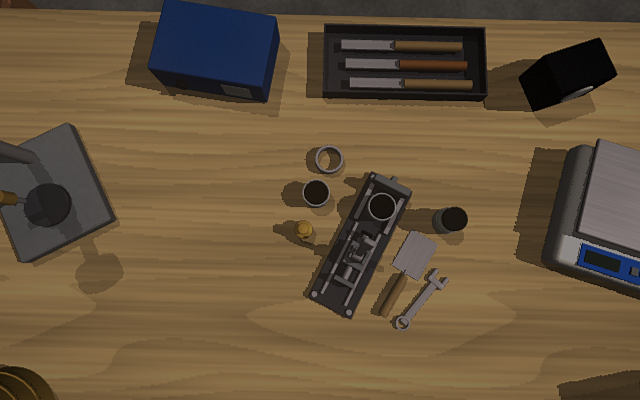

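View pics/side1.png

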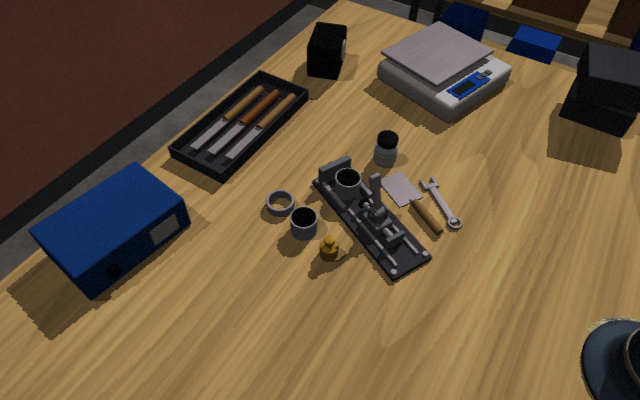

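The top view shows the bed from (328,307) up to the end stop (392,183), with the jaw near (352,255) and the tin at (382,207). I'll fit the bed from the depth data and view an enlarged crop.

Run:
```python
from h import *
d=dict(np.load('pics/top1.npz'))
c=cv2.resize(d['img'][160:330,280:450,::-1],(600,600),interpolation=cv2.INTER_CUBIC); cv2.imwrite('pics/crop1.png',c)
P=np.array([[pt(d,u,v) for u in range(640)] for v in range(400)])
np.save('pics/P.npy',P)
R=P[160:330,280:450].reshape(-1,3)
tab=np.median(P[330:380,200:400,2]);print('table z',tab)
m=((R[:,2]-tab)>.006)
# components in image
mask=((P[:,:,2]-tab)>.006).astype(np.uint8); n,l,s,ce=cv2.connectedComponentsWithStats(mask)
k=l[285,338]; print(s[k])
ii=np.argwhere(l==k); Q=P[ii[:,0],ii[:,1]]
print(cv2.minAreaRect((Q[Q[:,2]-tab<.02][:,:2]*1000).astype(np.float32)), cv2.boxPoints(cv2.minAreaRect((Q[Q[:,2]-tab<.02][:,:2]*1000).astype(np.float32))))
for n_,u,v in [('screw',313,295),('screw',350,312),('tin',382,207),('stopL',380,178),('stopR',407,190)]: print(n_,pt(d,u,v))
for i in range(1,n):
  if 290<ce[i][0]<480 and 140<ce[i][1]<340 and s[i][4]>15:
    q=P[l==i]; print(ce[i],s[i][4],q.mean(0),q[:,2].max())
```

```text
table z 0.0011305282121540916
[ 308  171  105  148 6809]
((565.3252563476562, -50.07054901123047), (100.35197448730469, 299.4670715332031), 63.98748016357422) [[ 408.75446   -29.495354]
 [ 677.88495  -160.83188 ]
 [ 721.89606   -70.645744]
 [ 452.76556    60.69078 ]]
screw [0.45588914 0.04860262 0.01730243]
screw [ 0.42331026 -0.02827426  0.01559635]
tin [ 0.63742898 -0.08739786  0.05534338]
stopL [ 0.6968636  -0.08306134  0.05696705]
stopR [ 0.67277844 -0.13739354  0.059963  ]
[328.70748299 158.50680272] 294 [0.74148139 0.02190742 0.03133877] 0.8025501187396409
[360.29299457 243.93523278] 6809 [ 0.56264512 -0.04666621  0.03037253] 0.8025501187396409
[315.96810207 192.738437  ] 627 [0.66477979 0.04729208 0.04743381] 0.8025501187396409
[449.3516624  219.59974425] 782 [ 0.61400147 -0.21937782  0.06601716] 0.8025501187396409
[303.33840304 228.78707224] 263 [0.59043244 0.0714108  0.04155275] 0.05903232430882566
[421.26798561 298.90827338] 556 [ 0.45312825 -0.17504796  0.01730402] 0.8025501187396409
[392.94222222 294.18666667] 450 [ 0.4618294  -0.11522711  0.02330967] 0.8025501187396409
```

View pics/crop1.png

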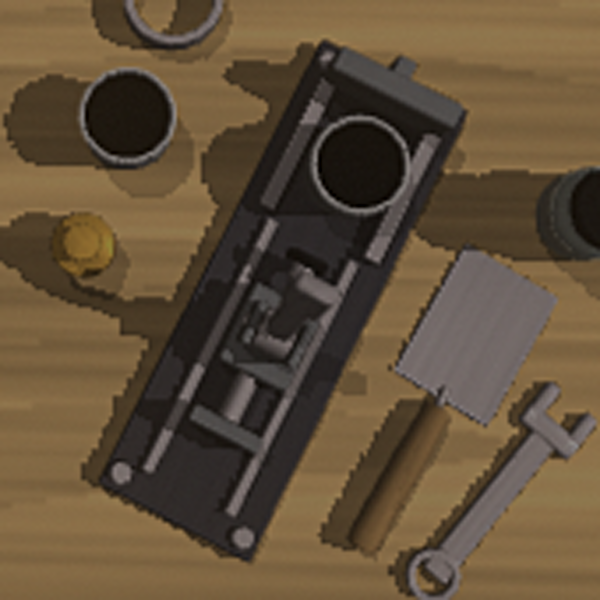

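```bash
cat >> h.py <<'E'
A=np.deg2rad(-26.01); C=np.array([.5653,-.0501]); BX=np.array([np.cos(A),np.sin(A)]); BY=np.array([-BX[1],BX[0]])
def bed(p): q=np.asarray(p)[...,:2]-C; return np.stack([q@BX,q@BY,np.asarray(p)[...,2]],-1)*1000
def rel():
    o=env.get_obs(); b=bed(o['ee_pos']); R=o['ee_rot']; f=o['wrist_force']
    x=np.array([1-2*(R[2]**2+R[3]**2),2*(R[1]*R[2]+R[0]*R[3])])
    print('t %.2f bed'%o['t'],b.round(1),'toolx-ang',np.degrees(np.arctan2(x[1],x[0])).round(2),'F bed',np.round([f[:2]@BX,f[:2]@BY,f[2]],2)); return b
E
python3 - <<'E'
from h import *
P=np.load('pics/P.npy'); B=bed(P).reshape(-1,3)
B=B[(abs(B[:,0])<170)&(abs(B[:,1])<60)&(B[:,2]<300)]
# max height along the middle strip
for y0,y1 in [(-22,-12),(-8,8),(12,22)]:
  print(y0,[(x,int(B[(B[:,0]>=x)&(B[:,0]<x+6)&(B[:,1]>y0)&(B[:,1]<y1),2].max(initial=0))) for x in range(-150,150,6)])
t=B[(B[:,2]>52)&(B[:,2]<62)&(B[:,0]>40)&(B[:,0]<122)]; print('tin',cv2.minEnclosingCircle(t[:,:2].astype(np.float32)))
p=B[(B[:,0]<-50)&(B[:,0]>-130)&(B[:,2]>36)&(B[:,2]<52)]; print('plate',p.min(0),p.max(0),np.percentile(p,[5,95],axis=0))
l=B[(B[:,2]>100)&(B[:,0]<100)]; print('lever',len(l),l[np.argsort(-l[:,2])][:8].round(0))
rel()
E
```

```text
-22 [(-150, 15), (-144, 15), (-138, 15), (-132, 16), (-126, 15), (-120, 14), (-114, 13), (-108, 14), (-102, 16), (-96, 44), (-90, 47), (-84, 45), (-78, 15), (-72, 14), (-66, 15), (-60, 16), (-54, 40), (-48, 41), (-42, 67), (-36, 69), (-30, 68), (-24, 68), (-18, 69), (-12, 39), (-6, 0), (0, 0), (6, 0), (12, 12), (18, 15), (24, 14), (30, 15), (36, 15), (42, 15), (48, 14), (54, 58), (60, 60), (66, 60), (72, 60), (78, 61), (84, 60), (90, 60), (96, 59), (102, 60), (108, 0), (114, 14), (120, 58), (126, 59), (132, 60), (138, 58), (144, 0)]
-8 [(-150, 15), (-144, 15), (-138, 15), (-132, 14), (-126, 16), (-120, 14), (-114, 15), (-108, 16), (-102, 15), (-96, 45), (-90, 48), (-84, 47), (-78, 34), (-72, 35), (-66, 36), (-60, 36), (-54, 41), (-48, 41), (-42, 62), (-36, 69), (-30, 81), (-24, 99), (-18, 118), (-12, 137), (-6, 144), (0, 143), (6, 40), (12, 42), (18, 48), (24, 15), (30, 15), (36, 15), (42, 15), (48, 16), (54, 59), (60, 60), (66, 61), (72, 61), (78, 60), (84, 61), (90, 61), (96, 60), (102, 60), (108, 59), (114, 13), (120, 59), (126, 60), (132, 60), (138, 59), (144, 44)]
12 [(-150, 15)
[... 300 characters left out ...]
7), (18, 41), (24, 15), (30, 14), (36, 14), (42, 14), (48, 14), (54, 60), (60, 60), (66, 61), (72, 60), (78, 60), (84, 61), (90, 61), (96, 59), (102, 60), (108, 14), (114, 15), (120, 55), (126, 60), (132, 60), (138, 58), (144, 0)]
tin ((82.5376205444336, -0.5442965030670166), 28.54494857788086)
plate [-90.94962373 -21.03002455  36.0022568 ] [-50.07212835  22.168386    48.01369147] [[-90.04601755 -18.3467872   37.33510934]
 [-50.59260367  20.11520939  47.01644515]]
lever 177 [[ -2.   6. 144.]
 [ -3.   4. 144.]
 [ -0.  -1. 144.]
 [ -2.  -6. 144.]
 [ -2. -10. 144.]
 [  3.  -7. 144.]
 [  3.   4. 144.]
 [  3.  -4. 143.]]
t 0.10 bed [-551.   471.3  221.6] toolx-ang 155.78 F bed [-0.27 -0.19 -1.07]
```

Emit:
{"op": "apply_moves", "data": {
  "increments": [
    [-416,-484,0,1.8,0],
    [-416,-484,0,1.8,0],
    [-416,-484,0,1.8,0],
    [-416,-484,0,1.8,0],
    [-416,-484,0,1.8,0],
    [-416,-484,0,1.8,0],
    [-416,-484,0,1.8,0],
    [-416,-484,0,1.8,0]
  ]
}}

```text
t: 1.1
ee_pos: [0.4186, 0.134, 0.2225]
ee_rot: [0.0, 0.225, 0.974, 0.0]
wrist_force: [1.2, -0.9, -0.5]
finger_gap: 0.015
finger_force: 0.0
```

```bash
python3 -c "
from h import *
rel()"
```

```text
t 1.10 bed [-212.5  101.1  222.5] toolx-ang 153.99 F bed [ 1.52 -0.28 -0.54]
```

Emit:
{"op": "apply_moves", "data": {
  "increments": [
    [-48,-50,0,0,0],
    [-96,-101,0,0,0],
    [-96,-101,0,0,0],
    [-96,-101,50,0,0],
    [-96,-101,100,0,0],
    [-96,-101,150,0,0],
    [-96,-101,150,0,0],
    [-96,-101,150,0,0]
  ]
}}

```text
t: 2.1
ee_pos: [0.4615, 0.0038, 0.0737]
ee_rot: [0.001, 0.225, 0.974, 0.0]
wrist_force: [0.4, -0.2, -0.6]
finger_gap: 0.0004
finger_force: 0.0
```

```bash
python3 -c "
from h import *
rel()
snap('wrist','w1');snap('side','s2')
d=env.get_image('side');cv2.imwrite('pics/s2c.png',cv2.resize(d['img'][120:300,260:480,::-1],(730,600),interpolation=cv2.INTER_CUBIC))"
```

```text
t 2.10 bed [-116.9    2.9   73.7] toolx-ang 154.01 F bed [ 0.44 -0.02 -0.62]
```

View pics/w1.png

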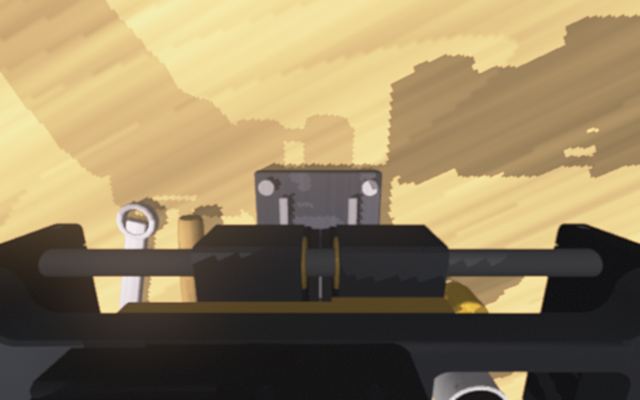

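View pics/s2c.png

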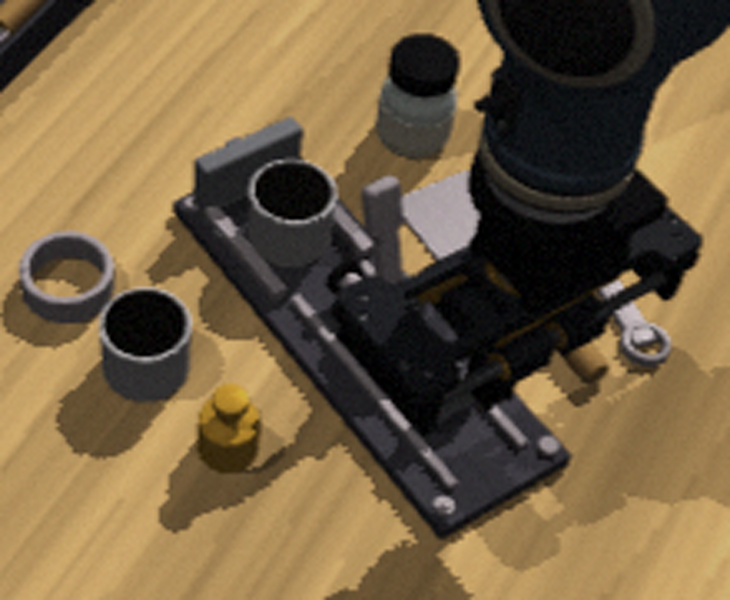

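The wrist view is blocked by the gripper body, but it shows the bed's near end at (318,195), centred. The side crop shows the gripper behind the jaw, with the lever upright at (385,230) and the tin at (290,210). I'll descend now.

Emit:
{"op": "apply_moves", "data": {
  "increments": [
    [0,-3,20,0,0],
    [0,-3,42,0,0],
    [0,-3,42,0,0],
    [-4,-3,42,0,0],
    [-8,-3,42,0,0],
    [-10,-3,42,0,0],
    [-12,-3,42,0,0],
    [-12,-3,42,0,0]
  ]
}}

```text
t: 3.25
ee_pos: [0.4701, -0.0048, 0.0306]
ee_rot: [0.0, 0.225, 0.974, 0.0]
wrist_force: [0.4, 0.2, -0.4]
finger_gap: 0.0004
finger_force: 0.0
```

```bash
python3 -c "
from h import *
rel()"
```

```text
t 3.25 bed [-105.4   -1.    30.6] toolx-ang 153.97 F bed [ 0.22  0.36 -0.4 ]
```

Emit:
{"op": "apply_moves", "data": {
  "increments": [
    [-1.5,0,0,0,0],
    [-3,0,0,0,0],
    [-4.5,0,0,0,0],
    [-6,0,0,0,0],
    [-7,0,0,0,0],
    [-8,0,0,0,0],
    [-9,0,0,0,0],
    [-10,0,0,0,0]
  ]
}}

```text
t: 4.25
ee_pos: [0.4721, -0.0061, 0.0295]
ee_rot: [-0.008, 0.224, 0.975, 0.0]
wrist_force: [-13.1, 7.5, 11.0]
finger_gap: 0.0005
finger_force: 7.9
```

```bash
python3 -c "
from h import *
rel()"
```

```text
t 4.25 bed [-103.1   -1.4   29.5] toolx-ang 154.09 F bed [-15.08   0.97  11.  ]
```

Emit:
{"op": "apply_moves", "data": {
  "increments": [
    [-1,0,0,0,0],
    [-2,0,0,0,0],
    [-3,0,0,0,0],
    [-4,0,0,0,0],
    [-5,0,0,0,0],
    [-6,0,0,0,0],
    [-6,0,0,0,0],
    [-6,0,0,0,0]
  ]
}}

```text
t: 5.25
ee_pos: [0.4769, -0.0086, 0.0294]
ee_rot: [-0.008, 0.224, 0.975, 0.0]
wrist_force: [-13.3, 8.1, 11.5]
finger_gap: 0.0001
finger_force: 7.9
```

```bash
python3 -c "
from h import *
rel()"
```

```text
t 5.25 bed [-97.6  -1.4  29.4] toolx-ang 154.1 F bed [-15.53   1.46  11.52]
```

Emit:
{"op": "apply_moves", "data": {
  "increments": [
    [-2,0,0,0,0],
    [-4,0,0,0,0],
    [-6,0,0,0,0],
    [-8,0,0,0,0],
    [-10,0,0,0,0],
    [-12,0,0,0,0],
    [-14,0,0,0,0],
    [-14,0,0,0,0]
  ]
}}

```text
t: 6.25
ee_pos: [0.4896, -0.0148, 0.0294]
ee_rot: [-0.008, 0.224, 0.975, 0.0]
wrist_force: [-12.7, 7.5, 11.9]
finger_gap: 0.0004
finger_force: 7.7
```

```bash
python3 -c "
from h import *
rel()"
```

```text
t 6.25 bed [-83.5  -1.5  29.4] toolx-ang 154.08 F bed [-14.73   1.17  11.9 ]
```

Emit:
{"op": "apply_moves", "data": {
  "increments": [
    [-2,0,0,0,0],
    [-4,0,0,0,0],
    [-6,0,0,0,0],
    [-8,0,0,0,0],
    [-10,0,0,0,0],
    [-12,0,0,0,0],
    [-14,0,0,0,0],
    [-14,0,0,0,0]
  ]
}}

```text
t: 7.25
ee_pos: [0.5017, -0.0207, 0.0293]
ee_rot: [-0.009, 0.224, 0.975, 0.001]
wrist_force: [-14.1, 7.8, 12.4]
finger_gap: 0.0002
finger_force: 8.2
```

Run:
```python
from h import *
rel()
d=env.get_image('top'); P=np.array([[pt(d,u,v) for u in range(340,430)] for v in range(165,290)]).reshape(-1,3); B=bed(P)
t=B[(B[:,2]>55)&(B[:,2]<64)&(B[:,0]>45)&(B[:,0]<118)&(abs(B[:,1])<40)]; print('tin',cv2.minEnclosingCircle(t[:,:2].astype(np.float32)))
n=B[(B[:,2]>28)&(B[:,2]<52)&(abs(B[:,1])<10)&(B[:,0]<65)&(B[:,0]>0)]; print('pad front',n[:,0].max(initial=-1))
```

```text
t 7.25 bed [-70.   -1.4  29.3] toolx-ang 154.09 F bed [-16.09   0.79  12.45]
tin ((84.83245086669922, -0.4254135489463806), 28.561992645263672)
pad front 58.77105803558974
```

Emit:
{"op": "apply_moves", "data": {
  "increments": [
    [-2,0,0,0,0],
    [-4,0,0,0,0],
    [-5,0,0,0,0],
    [-6,0,0,0,0],
    [-6.5,0,0,0,0],
    [-7,0,0,0,0],
    [-7.5,0,0,0,0],
    [-8,0,0,0,0]
  ]
}}

```text
t: 8.3
ee_pos: [0.5085, -0.024, 0.0293]
ee_rot: [-0.009, 0.224, 0.975, 0.001]
wrist_force: [-15.3, 7.2, 12.3]
finger_gap: 0.0008
finger_force: 8.7
```

```bash
python3 -c "
from h import *
rel()"
```

```text
t 8.30 bed [-62.5  -1.5  29.3] toolx-ang 154.09 F bed [-16.93  -0.22  12.26]
```

Emit:
{"op": "apply_moves", "data": {
  "increments": [
    [-0.4,0,0,0,0],
    [-0.8,0,0,0,0],
    [-1.2,0,0,0,0],
    [-1.6,0,0,0,0]
  ]
}}

```text
t: 8.8
ee_pos: [0.5099, -0.0247, 0.0293]
ee_rot: [-0.009, 0.224, 0.975, 0.001]
wrist_force: [-16.0, 8.3, 13.7]
finger_gap: 0.0008
finger_force: 8.7
```

```bash
python3 -c "
from h import *
rel()"
```

```text
t 8.80 bed [-60.9  -1.5  29.3] toolx-ang 154.09 F bed [-18.05   0.42  13.74]
```

Emit:
{"op": "apply_moves", "data": {
  "increments": [
    [-0.4,0,0,0,0],
    [-0.8,0,0,0,0],
    [-1.2,0,0,0,0],
    [-1.6,0,0,0,0]
  ]
}}

```text
t: 9.3
ee_pos: [0.5114, -0.0254, 0.0293]
ee_rot: [-0.009, 0.224, 0.975, 0.001]
wrist_force: [-15.8, 6.8, 12.8]
finger_gap: 0.0004
finger_force: 8.7
```

Emit:
{"op": "apply_moves", "data": {
  "increments": [
    [-0.3,0,0,0,0],
    [-0.6,0,0,0,0],
    [-0.9,0,0,0,0]
  ]
}}

```text
t: 9.68
ee_pos: [0.5122, -0.0258, 0.0293]
ee_rot: [-0.009, 0.224, 0.975, 0.001]
wrist_force: [-15.3, 6.8, 13.4]
finger_gap: 0.0005
finger_force: 8.7
```

```bash
python3 -c "
from h import *
rel()"
```

```text
t 9.68 bed [-58.4  -1.5  29.3] toolx-ang 154.09 F bed [-16.75  -0.64  13.4 ]
```

Emit:
{"op": "apply_moves", "data": {
  "increments": [
    [-0.3,0,0,0,0],
    [-0.6,0,0,0,0],
    [-0.9,0,0,0,0]
  ]
}}

```text
t: 10.05
ee_pos: [0.513, -0.0262, 0.0293]
ee_rot: [-0.009, 0.224, 0.975, 0.001]
wrist_force: [-16.1, 8.1, 12.8]
finger_gap: 0.0006
finger_force: 8.8
```

Emit:
{"op": "apply_moves", "data": {
  "increments": [
    [-0.3,0,0,0,0],
    [-0.6,0,0,0,0],
    [-0.9,0,0,0,0]
  ]
}}

```text
t: 10.42
ee_pos: [0.5133, -0.0264, 0.0292]
ee_rot: [-0.01, 0.224, 0.975, 0.001]
wrist_force: [-17.1, 8.8, 14.7]
finger_gap: 0.0003
finger_force: 9.4
```

Emit:
{"op": "apply_moves", "data": {
  "increments": [
    [-0.3,0,0,0,0],
    [-0.6,0,0,0,0]
  ]
}}

```text
t: 10.68
ee_pos: [0.5135, -0.0265, 0.0293]
ee_rot: [-0.01, 0.224, 0.975, 0.001]
wrist_force: [-17.0, 8.3, 15.5]
finger_gap: 0.0001
finger_force: 9.8
```

The tin is home: the force rose with almost no further travel, to about 3.8 N on the pad. I'll back off and rise.

Emit:
{"op": "apply_moves", "data": {
  "increments": [
    [4,0,0,0,0],
    [10,0,0,0,0],
    [18,0,0,0,0],
    [25,0,0,0,0],
    [25,0,-40,0,0],
    [25,0,-90,0,0],
    [25,0,-150,0,0],
    [25,0,-150,0,0]
  ]
}}

```text
t: 11.68
ee_pos: [0.5035, -0.0196, 0.1853]
ee_rot: [0.005, 0.225, 0.974, 0.002]
wrist_force: [0.3, 0.2, -0.1]
finger_gap: 0.0005
finger_force: 0.0
```

Run:
```python
from h import *
rel()
d=snap('top','top3'); P=np.array([[pt(d,u,v) for u in range(320,430)] for v in range(165,290)]).reshape(-1,3); B=bed(P)
t=B[(B[:,2]>55)&(B[:,2]<64)&(B[:,0]>60)&(B[:,0]<121)&(abs(B[:,1])<40)]; print('tin',cv2.minEnclosingCircle(t[:,:2].astype(np.float32)))
l=B[(B[:,2]>80)&(B[:,2]<150)&(B[:,0]<100)&(abs(B[:,1])<15)&(B[:,0]>0)]
for z in range(80,150,8):
  q=l[(l[:,2]>=z)&(l[:,2]<z+8)]
  if len(q): print(z,len(q),q[:,0].min().round(1),q[:,0].max().round(1))
d=snap('side','s3');cv2.imwrite('pics/s3c.png',cv2.resize(d['img'][100:300,260:480,::-1],(660,600),interpolation=cv2.INTER_CUBIC))
```

```text
t 11.68 bed [-68.9   0.3 185.3] toolx-ang 153.96 F bed [ 0.21  0.33 -0.09]
tin ((97.23298645019531, -0.5125333666801453), 28.604923248291016)
80 15 21.8 28.8
88 14 24.5 32.3
96 18 26.3 30.9
104 14 29.7 33.4
112 19 31.8 38.9
120 25 34.4 40.3
128 29 37.3 43.8
136 90 39.7 52.4
```

View pics/s3c.png

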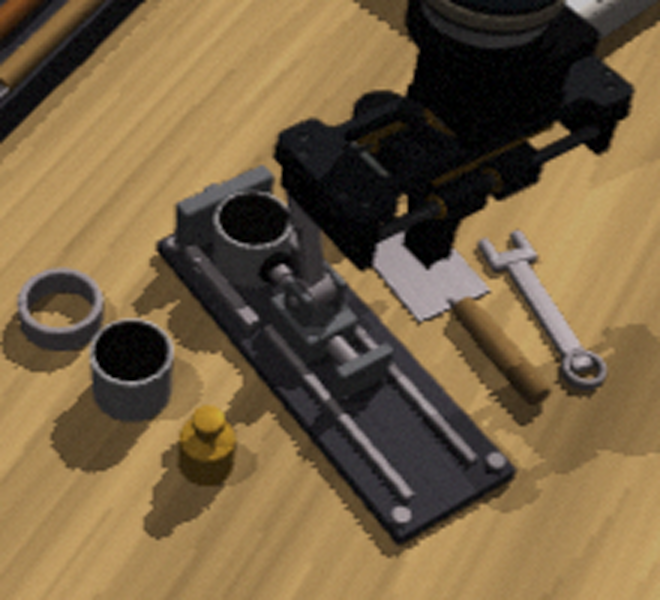

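The side crop shows the tin at (252,230) against the end stop, the pad on the tin, and the lever at (307,235) still open. Next I'll pass over the lever at height and come down on its far side.

Emit:
{"op": "apply_moves", "data": {
  "increments": [
    [-50,-1,-5,0,0],
    [-100,-1,-5,0,0],
    [-157,-1,-5,0,0],
    [-157,-1,-5,0,0],
    [-157,-1,25,0,0],
    [-157,-1,58,0,0],
    [-157,-1,58,0,0],
    [-157,-1,58,0,0]
  ]
}}

```text
t: 12.78
ee_pos: [0.6406, -0.089, 0.1229]
ee_rot: [-0.0, 0.225, 0.974, 0.0]
wrist_force: [0.1, -0.9, 0.1]
finger_gap: 0.0007
finger_force: 0.0
```

```bash
python3 -c "
from h import *
rel()"
```

```text
t 12.78 bed [ 84.7  -2.  122.9] toolx-ang 153.99 F bed [ 0.46 -0.79  0.14]
```

Emit:
{"op": "apply_moves", "data": {
  "increments": [
    [-8,1,0,0,0],
    [-14,1,0,0,0],
    [-18,1,0,0,0],
    [-22,1,0,0,0],
    [-26,1,0,0,0],
    [-30,1,0,0,0],
    [-34,1,0,0,0],
    [-38,1,0,0,0]
  ]
}}

```text
t: 13.78
ee_pos: [0.6756, -0.1051, 0.1225]
ee_rot: [-0.0, 0.225, 0.974, 0.0]
wrist_force: [0.2, 0.1, -0.0]
finger_gap: 0.0008
finger_force: 0.0
```

```bash
python3 -c "
from h import *
rel()"
```

```text
t 13.78 bed [123.2  -1.1 122.5] toolx-ang 153.98 F bed [ 0.16  0.22 -0.04]
```

I had the sign wrong: tool +x is bed -x. It was free air, so no harm done. Correcting it now.

Emit:
{"op": "apply_moves", "data": {
  "increments": [
    [20,0,0,0,0],
    [40,0,0,0,0],
    [48,0,0,0,0],
    [54,0,0,0,0],
    [58,0,0,0,0],
    [62,0,0,0,0],
    [66,0,0,0,0],
    [70,0,0,0,0]
  ]
}}

```text
t: 14.78
ee_pos: [0.6134, -0.0748, 0.1232]
ee_rot: [0.001, 0.225, 0.974, -0.0]
wrist_force: [3.2, -2.1, 1.9]
finger_gap: 0.0007
finger_force: 1.6
```

```bash
python3 -c "
from h import *
rel()"
```

```text
t 14.78 bed [ 54.1  -1.1 123.2] toolx-ang 153.96 F bed [ 3.75 -0.48  1.92]
```

Emit:
{"op": "apply_moves", "data": {
  "increments": [
    [5,0,0,0,0],
    [10,0,0,0,0],
    [16,0,0,0,0],
    [21,0,0,0,0],
    [26,0,0,0,0],
    [31,0.5,0,0,0],
    [36,1,1,0,0],
    [36,1,1,0,0]
  ]
}}

```text
t: 15.78
ee_pos: [0.5809, -0.0587, 0.122]
ee_rot: [0.001, 0.225, 0.974, -0.001]
wrist_force: [3.6, -4.7, 3.3]
finger_gap: 0.0007
finger_force: 3.0
```

Run:
```python
from h import *
rel()
d=snap('side','s4');cv2.imwrite('pics/s4c.png',cv2.resize(d['img'][100:300,260:480,::-1],(660,600),interpolation=cv2.INTER_CUBIC))
```

```text
t 15.78 bed [ 17.8  -0.9 122. ] toolx-ang 153.95 F bed [ 5.25 -2.62  3.33]
```

View pics/s4c.png

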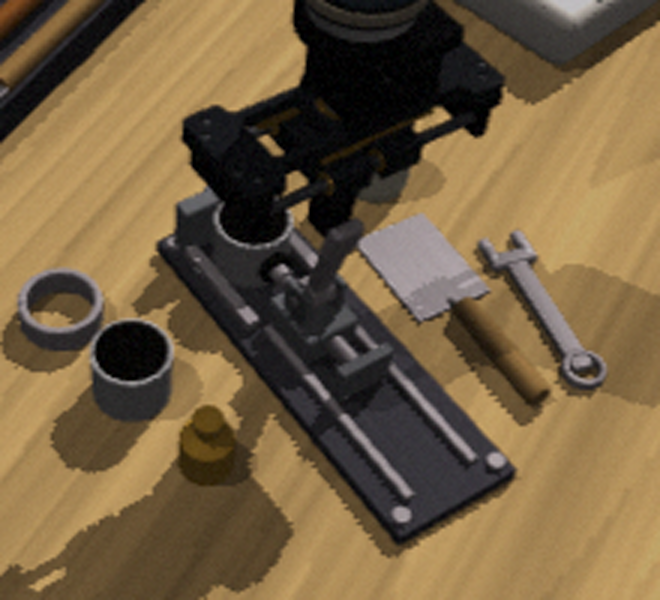

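The side crop shows the lever at (335,265), tilted past upright, with the fingers behind it at (330,205). The force is gentle, so I'll continue the arc.

Emit:
{"op": "apply_moves", "data": {
  "increments": [
    [4.5,0,1.5,0,0],
    [9,0,3,0,0],
    [13.5,0,5,0,0],
    [18,0,7.5,0,0],
    [22,0,10,0,0],
    [26.5,0,13,0,0],
    [30,0,16,0,0],
    [34,0,20,0,0]
  ]
}}

```text
t: 16.82
ee_pos: [0.5485, -0.0424, 0.1016]
ee_rot: [-0.001, 0.225, 0.974, 0.0]
wrist_force: [0.3, -1.9, 5.1]
finger_gap: 0.0003
finger_force: 2.1
```

```bash
python3 -c "
from h import *
rel()"
```

```text
t 16.82 bed [-18.5  -0.5 101.6] toolx-ang 153.98 F bed [ 1.16 -1.59  5.06]
```

Emit:
{"op": "apply_moves", "data": {
  "increments": [
    [3,0,3.5,0,0],
    [6,0,7,0,0],
    [8,0,10.5,0,0],
    [10,0,14,0,0],
    [12,0,18,0,0],
    [14,0,22,0,0],
    [15,0,26,0,0],
    [15,0,26,0,0]
  ]
}}

```text
t: 17.82
ee_pos: [0.5361, -0.0361, 0.0751]
ee_rot: [-0.0, 0.225, 0.974, -0.0]
wrist_force: [0.5, 0.7, -0.4]
finger_gap: 0.0004
finger_force: 0.0
```

```bash
python3 -c "
from h import *
rel()"
```

```text
t 17.82 bed [-32.4  -0.2  75.1] toolx-ang 153.98 F bed [ 0.13  0.82 -0.39]
```

It snapped over and the force is gone. I'll retreat straight up and aside, then inspect.

Emit:
{"op": "apply_moves", "data": {
  "increments": [
    [0,0,-30,0,0],
    [0,0,-80,0,0],
    [0,0,-130,0,0],
    [0,60,-150,0,0],
    [0,120,-150,0,0],
    [0,180,-150,0,0],
    [0,180,-150,0,0],
    [0,180,-150,0,0]
  ]
}}

```text
t: 18.82
ee_pos: [0.6152, 0.1248, 0.2252]
ee_rot: [-0.0, 0.225, 0.974, -0.001]
wrist_force: [-0.7, -1.1, -0.5]
finger_gap: 0.0004
finger_force: 0.0
```

Run:
```python
from h import *
rel()
d=snap('top','top5'); P=np.array([[pt(d,u,v) for u in range(320,430)] for v in range(165,300)]).reshape(-1,3); B=bed(P)
t=B[(B[:,2]>55)&(B[:,2]<64)&(B[:,0]>60)&(B[:,0]<121)&(abs(B[:,1])<40)]; print('tin',cv2.minEnclosingCircle(t[:,:2].astype(np.float32)))
print([(x,int(B[(B[:,0]>=x)&(B[:,0]<x+8)&(abs(B[:,1])<6),2].max(initial=0))) for x in range(-100,70,8)])
s=snap('side','s5')
cv2.imwrite('pics/s5c.png',np.hstack([cv2.resize(d['img'][160:330,280:450,::-1],(400,400),interpolation=cv2.INTER_CUBIC),cv2.resize(s['img'][100:300,260:460,::-1],(400,400),interpolation=cv2.INTER_CUBIC)]))
```

```text
t 18.82 bed [-31.8 179.1 225.2] toolx-ang 153.96 F bed [-0.13 -1.28 -0.46]
tin ((96.93779754638672, -0.360564649105072), 28.619665145874023)
[(-100, 15), (-92, 15), (-84, 16), (-76, 62), (-68, 64), (-60, 66), (-52, 65), (-44, 64), (-36, 64), (-28, 65), (-20, 64), (-12, 64), (-4, 64), (4, 65), (12, 69), (20, 70), (28, 65), (36, 43), (44, 42), (52, 43), (60, 50), (68, 61)]
```

View pics/s5c.png

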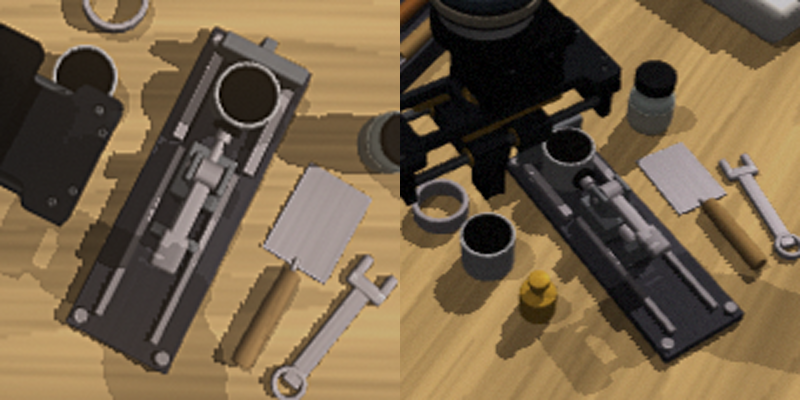

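The lever lies level over the push plate (left half, (180,215)) at a constant height. The tin at (247,95) is home with the pad on it, and the bystanders haven't moved.

```bash
python3 -c "
from rig import env
print(env.hand_in())"
```

```text
the job is handed in; nothing more can be done
None
```

The tin is clamped against the end stop: I slid the jaw up to an estimated 4 N on the tin, then swung the lever past centre until it lay level on its stop, and handed the job in at about 19 s on the robot's clock.

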